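Snap the guide rod into the leaning clip and set the lock lever

TASK

Take the steel guide rod from the black rack and press it into the leaning green fork clip under the printer gantry, past the sprung orange jaw, until it sits fully home in both forks and the jaw has snapped shut over it, with the rod centred endwise; the clip is on springs and sinks a little under the push before it holds. Then swing the red lock lever upright, in line with the green pointer, and let go. Do not disturb the printed pieces, tools and bottle lying about.

Things in the scene. Friction and masses are not known exactly. Their poses are not given: they have to be found in the camera images.
- rod: steel guide rod with black end caps, 20 mm diameter, 160 mm long, 0.22 kg give or take 30 %. Origin at its centre, its y axis runs along the rod (it may be rolled about y). It starts level in the two U notches of the rack.
- rack: fixed black rack, 80 (x) x 170 (y) mm base plate 12 mm thick. Two notched supports, each 14 mm wide along y, at y = +-55 mm hold the rod along the rack's y axis with the rod's centre line 50 mm above the table; between them there are 96 mm free for the fingers. Support cheeks end 52 mm above the table. Origin: centre of the underside, z up.
- gantry: fixed grey and black gantry carrying clip and lever; origin on the table below the clip's seat, z up, its -x side roughly faces the robot. Base plate 14 mm thick, x -55 to +95, y -140 to +160 mm. Two posts at x +56 to +80, y +-100 mm. Steel rail 14 mm thick along y at x +62, z 236 mm.
- beam_edge (a point): middle of the lower front edge of the gantry's top beam (gantry x +30 to +70, y +-112, z 270 to 310 mm). A gripper across the rod with fingers straight down would hit beam and rail; with the fingers along the clip's -z (tilted 37 degrees) it clears them by about 20 mm.
- clip: green fork clip on the gantry, leaning 0.65 rad (37 degrees) to the gantry's -x side. Origin: centre of the rod when fully home, 120 mm above the table. y along the seated rod (= gantry y); z out of the mouth: push along -z; x from fixed prongs to jaw. Two forks 14 mm wide at y +-50 mm, floor at z -10, prong face at x -10.7, flared lip up to z +27 mm.
- mouth (a point): point 30 mm out along the clip's z from its origin; the rod is still free here. The whole clip rides on a sprung carriage: pushed, it gives some 15 to 25 mm along its -z (from 2 N on, solid stop at about 7 N) and comes back when let go. Between the forks 86 mm are free for fingers, down to z -46; the jaw's 10 mm shaft crosses at x +13, z -32 mm.
- jaw (a joint): sprung orange jaw on the clip's +x side, an arm at each fork; its round 10 mm noses at rest reach in to clip x +6 mm at z +11 mm. 0 rad shut, about 0.09 as the rod passes, stop at 0.5. The rod meets the noses at about z +21 mm; pressing past takes roughly 10 to 20 N, then it snaps shut. So feel for the clip's solid stop.
- lever (a joint): red-tipped lock lever hinged along gantry y. 0 rad is upright, negative leans to gantry -x (the robot's side), positive to +x; stops at +-0.95. A 10 mm steel stem with a red knob 22 mm in diameter, 65 to 95 mm from the hinge. Stiff: stays where it is left, moves with about 1.5 N at the knob. A green upright pointer stands beside it.
- lever_pivot (a point): the lever's hinge axis, at gantry x -20, y +130, z 60 mm.
- lever_tip (a point): top end of the red knob, 95 mm from the lever's hinge.
- piece_a: loose black printed chess piece, 44 mm wide, 72 mm tall; origin under its base. Leave alone.
- piece_b: as piece_a, 68 mm tall, stands just beyond the rack. Leave alone.
- piece_c: as piece_a, 75 mm tall, stands on the red print bed (60 mm high) at the right. Leave alone.
- piece_d: as piece_a, 70 mm tall, on the red print bed. Leave alone.
- scraper: orange-handled scraper, 200 mm long, lying at the back. Leave alone.
- glue: glue bottle, 48 mm diameter, 110 mm tall, at the back. Leave alone.
- driver: yellow screwdriver, 170 mm long, lying at the near left. Leave alone.
Mind the look-alikes: they are no part of the job. Of the things that look like the rod, the middle-sized one is meant.

How it is judged:
By the outcome, as a careful person would: the job done as asked, in the order asked, and still so for the second after the job is handed in, with the robot touching nothing.
It also fails if it takes over 67 s, if anything falls off the work surface, if the arm or the gripper's body presses on something with over 40 N, if the wrist force passes 120 N, or if a joint passes its speed limit or range.

ROBOT

A 6-joint arm with a two-finger parallel gripper is mounted at the origin on the work surface. World frame = base frame: x ahead of the robot, y to its left, z up, the work surface at z = 0. Lengths are in mm, angles in rad, forces in N, time in s.
With the tool pointing down it reaches from about 350 to 725 mm from the base axis. Payload 4.3 kg.
Tool frame: the origin (TCP) lies on the centre line of the jaws, within the pads' length; the fingertips stand ahead of it and the grasp point (between the pads) lies 11 mm behind it (manip.nose_length is the z of the fingertips in the tool frame, in mm); z points along the fingers, y is the line along which they close (so a half turn about z gives the same grasp; the last joint's range is limited). The gripper opens to 85 mm and grips with 20 to 120 N. Pads are 22 mm wide; open, the fingers measure 114 mm over their backs; the gripper's body (76 mm by 85 mm) begins 54 mm behind the grasp point. The pads swing forward as they close: fully open they stand 13 mm farther back than shut.
Start: joints at [-1.38, 0.377, 0.081, 1.274, 0, 1.46], TCP at [170.375, -549.22, 200.229] pointing down, gripper open.
Joint ranges: [-2.72, 2.72], [-0.84, 1.66], [-1.02, 1.22], [-1.77, 2.12], [-1.37, 1.28], [-3.14, 3.14]. Speed limits (rad/s): [2.57, 2.57, 3.14, 3.14, 3.14, 3.14].

INTERFACE

Orientations are given as a unit quaternion [x, y, z, w].
In Python, from station import manip gives the robot as it stands.
- The arm moves only by the tool arm_command, never from a script. Its argument "steps" is text: rows parted by semicolons, each of 7 numbers parted by spaces: the turn, a rotation vector about the tool's x, y, z in degrees, then the shift along the tool's x, y, z in m, then the closure, from 0 (fully open) to 1 (shut). A call has 1 to 20 rows; each row shifts and turns the commanded pose from where the row before left it, along the tool's axes as they then stand; what a row does not reach is not made up. A row lasts 1/10 s, in which the tool goes at most 50 mm and 8.59 degrees, less where a joint would pass 70% of its speed; a pose out of reach is approached as far as the arm can. A call is refused whole if a number of a shift passes 0.05 or a number of a turn 8.59, either way. A call with a gripper value outside its range is refused whole. The fingers move at their own pace and stop on an object; the grip force is fixed at half the most. Time passes only in rows, so rows that do not move let the fingers close. It gives the time, the measured TCP pose, the force, the opening and the grip force at its end, in the units of the state.
- manip.state(): the state, without advancing time (a new reading comes with each control period).
- manip.snapshot(name): name is "scene" or "top"; returns (picture, depth): 384x512x3 uint8, red, green, blue; 384x512 float32, mm along the optical axis (not along the pixel's ray), 0 where there is no reading.
- manip.camera_info(name): a dict with "vfov" (degrees; the focal length in pixels is half the picture's height over the tangent of half this angle, whatever the lens; pixels are square), "cx", "cy" (the principal point, pixels), "origin" and "attitude" of the camera in the world. Camera axes: x right, y down, z forward; pixel columns grow to the right and rows downward; lengths in mm; the calibration is good to about 2 mm. A picture is of the moment at which its call begins. camera_info takes no time and is no camera call.
- manip.close_job(): hands the job in; it is judged then, once.
The state is a dict: "t": time; "q": joint angles; "qvel": joint speeds; "joint_torque": joint torques, N m; "eef_pos": TCP position; "tool_rot": TCP orientation; "wrist_force": force on the tool from outside, world axes, zero at the start; "wrist_torque": the same for the moment, N m; "finger_gap": finger opening in mm; "grip_force": force on a finger pad.
Only numpy, scipy, OpenCV 4.12 (cv2) and the standard library are available. Lean on these libraries where they do the work, as an engineer would, in place of code of your own. Each camera call takes 0.05 s, during which the arm holds its last target. There are 200 camera calls.

## Working session

There is one attempt and no reset: what is moved stays moved. The work goes in short steps, Python scripts to look and compute and a tool call to move; the robot and the scene stay as the last step left them, time stands still between calls to the robot, and variables do not carry over. Pictures are saved under pics/ and viewed, at most 10 in all, crops included, and the job is handed in when it is done.

Besides the shell and the picture viewer there is one more tool, called after "Emit:" by a JSON object that holds its "api" and its "payload", one argument or row to a line. arm_command: Moves the arm, as the interface text tells. Its arguments: {"type":"object","properties":{"steps":{"type":"string"}},"required":["steps"]}

```bash
ls; mkdir -p pics; cat > h.py <<'E'
import numpy as np, cv2
from station import manip
from scipy.spatial.transform import Rotation as R
def snap(n,fn=None):
    p,d=manip.snapshot(n)
    if fn: cv2.imwrite('pics/'+fn,p[:,:,::-1])
    return p,d
def cam(n):
    c=manip.camera_info(n); f=192/np.tan(np.radians(c['vfov'])/2)
    a=np.array(c['attitude']); M=R.from_quat(a).as_matrix() if a.size==4 else a.reshape(3,3)
    return f,c['cx'],c['cy'],np.array(c['origin']),M
def cloud(n,d):
    f,cx,cy,o,M=cam(n); v,u=np.mgrid[0:384,0:512]
    P=np.stack([(u-cx)/f*d,(v-cy)/f*d,d],-1)@M.T+o
    P[d<=0]=np.nan
    return P
E
python3 - <<'E'
from h import *
for n in('scene','top'):
    print(n,manip.camera_info(n)); p,d=snap(n,n+'0.png'); np.savez(n+'0.npz',p=p,d=d)
print(manip.state(),manip.nose_length)
E
```

```text
pics
scene {'vfov': 46.36148700152682, 'cx': 257.9581309018825, 'cy': 197.37499190803558, 'origin': array([ 957.62007329, -817.68932537, 1336.3479491 ]), 'attitude': array([ 0.92502991,  0.23847949, -0.07565594, -0.285873  ])}
top {'vfov': 55.813289107662236, 'cx': 258.91253237636573, 'cy': 192.06961200701716, 'origin': array([ 401.66482261, -126.32572911, 1188.33591737]), 'attitude': array([-0.69771022,  0.71314164, -0.05086893,  0.0451863 ])}
{'t': 0.1, 'q': array([-1.38031878e+00,  3.78034160e-01,  7.97675819e-02,  1.27439581e+00,
       -5.23745040e-06,  1.46050064e+00]), 'qvel': array([-1.16799698e-03, -8.49193451e-04,  3.92248027e-03, -1.59873497e-04,
        4.11288161e-05, -1.23014689e-03]), 'joint_torque': array([ 1.45474685e-03, -4.64694571e+01,  2.70581996e+01,  1.20646731e-02,
       -8.85153736e-05,  1.59654370e-07]), 'eef_pos': array([ 170.23285878, -548.55015462,  199.33228014]), 'tool_rot': array([ 9.88712798e-01,  1.49820331e-01, -4.00126712e-05, -9.32176107e-04]), 'wrist_force': array([ 0.96692562,  0.15464905, -0.54802358]), 'wrist_torque': array([0.0134286 , 0.02235851, 0.05156823]), 'grip_force': 0.0, 'finger_gap': 85.04944736237688} 8.0
```

View pics/scene0.png

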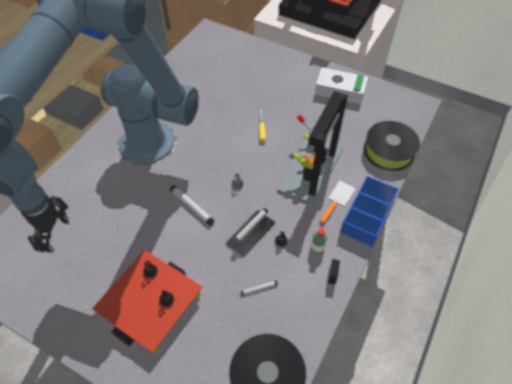

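View pics/top0.png

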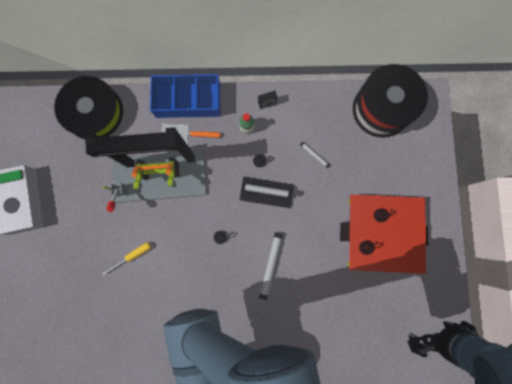

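Top view: rod in rack at about (267,190), gantry plate about (160,180), green and orange clip about (155,172), red knob (111,206), piece_b (260,160), and piece_a (220,237). The distractor rods are at (271,265) and (315,154).

```bash
cat > m.py <<'E'
from h import *
np.set_printoptions(precision=1,suppress=True)
def fit(name,Q):
    c=np.median(Q,0); xy=Q[:,:2]
    r=cv2.minAreaRect(xy.astype(np.float32)); b=cv2.boxPoints(r)
    e=[b[1]-b[0],b[2]-b[1]]; L=[np.linalg.norm(x) for x in e]; l=e[int(np.argmax(L))]
    print(name,len(Q),'med',c,'rectc',np.array(r[0]),'size',np.array(L),'ang',np.degrees(np.arctan2(l[1],l[0]))%180,'z',np.percentile(Q[:,2],[5,50,95]))
for n in('top','scene'):
    z=np.load(n+'0.npz'); p,d=z['p'],z['d']; P=cloud(n,d); hsv=cv2.cvtColor(p,cv2.COLOR_RGB2HSV); H,S,V=[hsv[...,i].astype(int) for i in range(3)]
    z=P[...,2]; x=P[...,0]; y=P[...,1]
    print(n)
    print('table z',np.nanmedian(z[abs(z)<15]))
    near=(abs(x-400)<120)&(abs(y+150)<130)
    fit('rod',P[near&(z>47)&(z<66)&(V>110)&(S<80)])
    fit('rack plate',P[near&(z>6)&(z<55)&(V<70)])
    g=(x>330)&(x<640)&(y>20)&(y<420)
    fit('base',P[g&(z>9)&(z<19)])
    fit('beam',P[g&(z>295)&(z<325)])
    fit('green',P[g&(H>28)&(H<50)&(S>130)&(z>60)])
    fit('orange',P[g&(H>7)&(H<20)&(S>150)&(z>60)])
    fit('redknob',P[g&((H<5)|(H>172))&(S>130)&(z>30)])
E
python3 m.py
```

```text
top
table z 0.8200170754895453
  return _methods._mean(a, axis=axis, dtype=dtype,
  ret = um.true_divide(
Traceback (most recent call last):
  File "m.py", line 14, in <module>
    fit('rod',P[near&(z>47)&(z<66)&(V>110)&(S<80)])
    ~~~^^^^^^^^^^^^^^^^^^^^^^^^^^^^^^^^^^^^^^^^^^^^
  File "m.py", line 7, in fit
    print(name,len(Q),'med',c,'rectc',np.array(r[0]),'size',np.array(L),'ang',np.degrees(np.arctan2(l[1],l[0]))%180,'z',np.percentile(Q[:,2],[5,50,95]))
                                                                                                                        ~~~~~~~~~~~~~^^^^^^^^^^^^^^^^^^
IndexError: index -1 is out of bounds for axis 0 with size 0
```

```bash
python3 - <<'E'
from h import *
np.set_printoptions(precision=1,suppress=True)
for n,pts in(('top',[(267,190),(267,185),(267,180),(160,190),(130,143),(180,140),(111,206),(155,168)]),('scene',[(250,225),(325,140),(290,188),(301,118),(305,160)])):
    z=np.load(n+'0.npz');P=cloud(n,z['d'])
    for u,v in pts: print(n,u,v,z['p'][v,u],z['d'][v,u],P[v,u])
E
```

```text
top 267 190 [169 171 172] 1138.4849 [ 561.7 -162.7   61.4]
top 267 185 [49 47 50] 1189.6324 [ 585.2 -164.7   13. ]
top 267 180 [71 69 71] 1208.9957 [ 604.7 -165.6   -3.8]
top 160 190 [119 127 131] 1183.6985 [575.9 185.2  14.4]
top 130 143 [36 35 38] 900.58325 [651.5 182.7 310.5]
top 180 140 [36 32 36] 969.7231 [675.7  72.5 245.1]
top 111 206 [122  37  37] 1063.9258 [514.9 298.4 125.9]
top 155 168 [170 114  45] 1102.0294 [630.4 177.4 104.4]
scene 250 225 [183 186 187] 1483.9435 [ 560.9 -165.2   60.4]
scene 325 140 [82 85 87] 1388.258 [684.9  95.4 290.5]
scene 290 188 [147 158 161] 1623.2468 [597.1  63.   15.8]
scene 301 118 [153  46  43] 1670.5444 [518.6 297.  124.5]
scene 305 160 [140 142  52] 1562.8579 [617.4 126.1 119.8]
```

```bash
sed -i 's/abs(x-400)<120)&(abs(y+150)<130/abs(x-562)<75)\&(abs(y+163)<105/; s/(x>330)&(x<640)&(y>20)&(y<420)/(x>470)\&(x<760)\&(y>20)\&(y<340)/' m.py
sed -i "s/    fit('base'.*/&\n    for s in ('x','y'): pass/" m.py
python3 m.py
```

```text
top
table z 0.8200170754895453
rod 245 med [ 561.5 -159.8   58.8] rectc [ 562.4 -159.7] size [ 18.6 135. ] ang 79.41879 z [54.  58.8 63.2]
rack plate 779 med [ 552.9 -161.6   12.8] rectc [ 562.9 -162.6] size [ 77.1 165.7] ang 79.63631 z [ 9.1 12.8 38.4]
base 2835 med [607.7 175.5  14.5] rectc [639.8 176.1] size [342.2 206.7] ang 99.006584 z [11.  14.5 17.8]
beam 1649 med [652.3 182.6 310.4] rectc [657.5 183.7] size [224.1  51.8] ang 93.339645 z [302.1 310.4 313. ]
green 278 med [620.6 191.4  94.3] rectc [611.  179.3] size [112.   85.6] ang 92.29856 z [ 77.3  94.3 128.5]
orange 194 med [630.4 184.9 109.8] rectc [622.4 180.7] size [111.6  42.3] ang 93.92246 z [ 93.9 109.8 141.8]
redknob 60 med [515.1 301.6 122.5] rectc [516.3 302.3] size [15.2 30.3] ang 0.20338093 z [112.3 122.5 129.9]
scene
table z 0.4287437747987042
rod 232 med [ 561.4 -158.7   57.6] rectc [ 561.5 -155.6] size [ 24.8 150. ] ang 77.78433 z [50.6 57.6 63.5]
rack plate 265 med [ 583.7 -136.1   12.8] rectc [ 570.3 -167.5] size [ 47.  168.7] ang 65.6752 z [ 8.2 12.8 32. ]
base 1392 med [623.3 126.5  13.9] rectc [625.6 177.5] size [320.9 261.2] ang 93.4364 z [ 9.9 13.9 18. ]
beam 772 med [654.  169.9 309.6] rectc [655.4 181.8] size [230.2  50.4] ang 93.584755 z [300.5 309.6 313. ]
green 95 med [613.1 124.4 110.7] rectc [598.6 141.4] size [188.6  59.7] ang 122.12171 z [ 90.7 110.7 165.4]
orange 60 med [633.  129.3 128.1] rectc [631.7 115.1] size [117.6  36.1] ang 111.90062 z [103.  128.1 231.1]
redknob 27 med [515.5 298.6 119.9] rectc [514.  300.7] size [22.5 19.1] ang 145.84885 z [112.2 119.9 131.6]
```

```bash
cat > g.py <<'E'
from h import *
np.set_printoptions(precision=1,suppress=True)
for n in('top','scene'):
    z=np.load(n+'0.npz'); p,d=z['p'],z['d']; P=cloud(n,d); hsv=cv2.cvtColor(p,cv2.COLOR_RGB2HSV); H,S,V=[hsv[...,i].astype(int) for i in range(3)]
    Q=(P-np.array([606.6,179.7,0]))@R.from_euler('z',3.4,degrees=True).as_matrix()  # gantry frame
    x,y,zz=[Q[...,i] for i in range(3)]
    g=(abs(x)<130)&(abs(y)<175)
    B=g&(zz>9)&(zz<19); pc=lambda a:np.percentile(a,[1,3,50,97,99])
    # front edge x per y-slice, side edges per x slice
    print(n,'front edge',[round(float(np.percentile(x[B&(abs(y-c)<8)&(x<0)],2)),1) for c in(-120,-80,-40,0,40,80,120) if (B&(abs(y-c)<8)&(x<0)).sum()>4])
    Bx=B&(x<30)&(x>-45); print('y edges',pc(y[Bx]))
    bm=g&(zz>303)&(zz<316); print('beam x',pc(x[bm]),'y',pc(y[bm]))
    C=R.from_euler('y',-0.65).as_matrix() # clip axes in gantry
    K=(Q-[0,0,120])@C
    gr=g&(H>28)&(H<50)&(S>130)&(zz>60)&(abs(y)<75); og=g&(H>7)&(H<20)&(S>150)&(zz>60)&(abs(y)<75)
    for nm,m in(('green',gr),('orange',og)): 
        print(nm,m.sum(),'clip x',pc(K[m][:,0]),'y',pc(K[m][:,1]),'z',pc(K[m][:,2]))
        for s in(-1,1):
            k=K[m&(y*s>0)]; print('   fork',s,len(k),np.median(k,0), pc(k[:,1]))
    rk=g&((H<5)|(H>172))&(S>110)&(zz>85)&(y>100); print('knob gantry',np.median(Q[rk],0),pc(Q[rk][:,0]),pc(Q[rk][:,1]),pc(Q[rk][:,2]))
E
python3 g.py
```

```text
top front edge [-57.2, -57.5, -57.4, -56.9, -57.7, -57.1, -57.8]
y edges [-136.7 -132.1   -3.4  145.   154.5]
beam x [26.6 27.2 46.7 71.  75.1] y [-110.  -105.8    0.5  106.7  110.5]
green 278 clip x [-23.1 -20.9  -8.8  15.   16.7] y [-56.2 -55.9  10.6  54.   54.8] z [-56.7 -53.9 -30.8  27.3  29.2]
   fork -1 123 [ -8.7 -48.5 -27.4] [-56.6 -56.  -48.5  -3.   -1.3]
   fork 1 155 [ -9.1  43.8 -32.5] [ 0.8  2.6 43.8 54.6 55.2]
orange 194 clip x [ 6.2  7.8 14.6 19.8 20.6] y [-55.4 -54.8   3.6  53.1  54.4] z [-44.9 -44.1 -23.9  18.   18.7]
   fork -1 94 [ 15.1 -44.2 -23.2] [-55.6 -55.3 -44.2  -3.1  -1.3]
   fork 1 100 [ 14.4  40.9 -24.4] [ 1.3  4.6 40.9 53.5 54.8]
knob gantry [-84.1 127.1 122.3] [-98.2 -97.9 -84.1 -68.  -67.7] [120.2 120.5 127.1 135.8 137.4] [109.  111.  122.3 130.1 131.3]
scene front edge [-59.5, -58.6, -58.9, -59.7, -56.1, -60.7, -60.2]
y edges [-142.4 -139.9  -72.4  119.5  148. ]
beam x [24.5 25.6 45.9 69.  72.4] y [-113.5 -110.2  -10.4  105.2  109.9]
green 89 clip x [-23.7 -22.8  -7.6  11.4  15.7] y [-61.9 -61.1 -55.5  49.   51.2] z [-42.2 -40.5  -6.7  26.4  28. ]
   fork -1 80 [ -5.8 -55.7 -11. ] [-61.9 -61.3 -55.7 -45.8 -45.6]
   fork 1 9 [-18.   48.   23.3] [44.9 45.  48.  55.2 56.2]
orange 42 clip x [-9.7  1.5 13.7 18.  18.7] y [-58.9 -57.6 -48.8 -17.8 -10.8] z [-43.  -42.2 -18.8  14.7  15.9]
   fork -1 42 [ 13.7 -48.8 -18.8] [-58.9 -57.6 -48.8 -17.8 -10.8]
  return _methods._mean(a, axis=axis, dtype=dtype,
  ret = um.true_divide(
Traceback (most recent call last):
  File "g.py", line 19, in <module>
    k=K[m&(y*s>0)]; print('   fork',s,len(k),np.median(k,0), pc(k[:,1]))
                                                             ~~^^^^^^^^
  File "g.py", line 8, in <lambda>
    B=g&(zz>9)&(zz<19); pc=lambda a:np.percentile(a,[1,3,50,97,99])
                                    ~~~~~~~~~~~~~^^^^^^^^^^^^^^^^^^
IndexError: index -1 is out of bounds for axis 0 with size 0
```

Emit:
{"api": "arm_command", "payload": {
  "steps": "0 0 -7.8 0 0 0 0;0 0 -7.8 0 0 0 0;0 0 -7.8 0 0 0 0;0 0 -7.8 0 0 0 0;0 0 -7.8 0 0 0 0;0 0 -7.8 0 0 0 0;0 0 -7.8 0 0 0 0;0 0 -7.8 0 0 0 0"
}}

```text
t: 0.9
eef_pos: [170.3, -548.7, 199.6]
tool_rot: [0.766, 0.642, 0.0, -0.001]
wrist_force: [1.0, 0.4, -0.3]
finger_gap: 85.5
grip_force: 0.0
```

Emit:
{"api": "arm_command", "payload": {
  "steps": "0 0 0 0.0376 0.0265 0 0.4;0 0 0 0.0376 0.0265 0 0.4;0 0 0 0.0376 0.0265 0 0.4;0 0 0 0.0376 0.0265 0 0.4;0 0 0 0.0376 0.0265 0 0.4;0 0 0 0.0376 0.0265 0 0.4;0 0 0 0.0376 0.0265 0 0.4;0 0 0 0.0376 0.0265 0 0.4;0 0 0 0.0376 0.0265 0 0.4;0 0 0 0.0376 0.0265 0 0.4;0 0 0 0.0376 0.0265 0 0.4;0 0 0 0.0376 0.0265 0 0.4;0 0 0 0 0 0.04 0.4;0 0 0 0 0 0.03 0.4;0 0 0 0 0 0 0.4"
}}

```text
t: 2.4
eef_pos: [560.6, -160.4, 125.1]
tool_rot: [0.768, 0.641, -0.002, -0.005]
wrist_force: [-0.9, 0.5, -0.4]
finger_gap: 51.3
grip_force: 0.0
```

```bash
python3 - <<'E'
from h import *
p,d=snap('scene','s1.png'); p2,d2=snap('top','t1.png')
P=cloud('scene',d)
a=cv2.resize(p[165:285,180:320],None,fx=4,fy=4,interpolation=cv2.INTER_CUBIC)
cv2.imwrite('pics/s1c.png',a[:,:,::-1]); print(manip.state()['eef_pos'],manip.state()['tool_rot'])
E
```

```text
[ 563.47535959 -162.30826616  129.92781793] [ 7.68128933e-01  6.40294156e-01 -5.69331415e-04 -1.00577177e-03]
```

View pics/s1c.png

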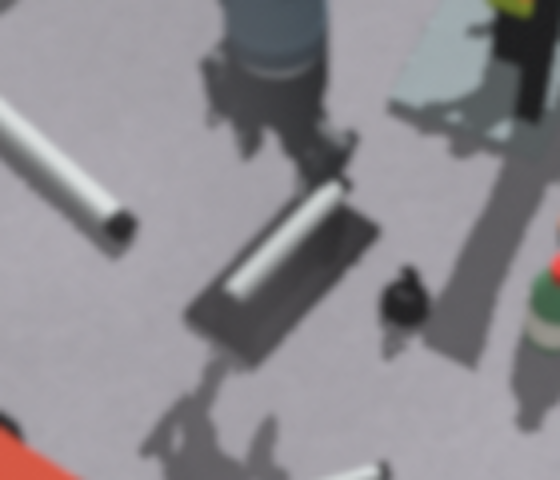

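The crop shows the gripper above the rack with the rod in line between the fingers, and piece_b is clear on the right.

Emit:
{"api": "arm_command", "payload": {
  "steps": "0 0 0 0.0015 -0.0018 0.035 0.4;0 0 0 0 0 0.03 0.4;0 0 0 0 0 0.026 0.4;0 0 0 0 0 0 0.4;0 0 0 0 0 0 0.4"
}}

```text
t: 3.0
eef_pos: [563.8, -161.6, 41.1]
tool_rot: [0.768, 0.64, 0.0, 0.001]
wrist_force: [0.5, 0.9, 0.7]
finger_gap: 51.4
grip_force: 0.0
```

Emit:
{"api": "arm_command", "payload": {
  "steps": "0 0 0 0 0 0.002 1;0 0 0 0 0 0 1;0 0 0 0 0 0 1;0 0 0 0 0 0 1;0 0 0 0 0 0 1;0 0 0 0 0 0 1;0 0 0 0 0 0 1;0 0 0 0 0 0 1"
}}

```text
t: 3.8
eef_pos: [562.8, -160.8, 37.1]
tool_rot: [0.768, 0.64, -0.0, -0.0]
wrist_force: [-0.3, -0.4, -0.2]
finger_gap: -0.1
grip_force: 0.0
```

```bash
python3 - <<'E'
from h import *
p,d=snap('scene'); p2,d2=snap('top')
a=cv2.resize(p[175:275,190:310],None,fx=4,fy=4,interpolation=cv2.INTER_CUBIC)
b=cv2.resize(p2[140:240,220:340],None,fx=4,fy=4,interpolation=cv2.INTER_CUBIC)
cv2.imwrite('pics/2c.png',np.vstack([a,b])[:600,:,::-1]); cv2.imwrite('pics/2c.png',cv2.resize(np.hstack([a,b]),(800,333))[:,:,::-1]); print(manip.state())
E
```

```text
{'t': 3.9, 'q': array([-3.86541698e-01,  4.93831906e-01, -1.75792586e-01,  9.01294461e-01,
       -9.23927302e-05,  1.36511564e+00]), 'qvel': array([-0.00064556, -0.00027823, -0.00031036,  0.00031904,  0.00095783,
       -0.00133059]), 'joint_torque': array([ 3.97289987e-03, -4.89672410e+01,  2.40837908e+01,  3.01509019e-03,
       -3.26608415e-04, -2.24706014e-05]), 'eef_pos': array([ 562.813736  , -160.76699872,   37.12511694]), 'tool_rot': array([ 7.68074407e-01,  6.40360601e-01, -6.95929584e-05, -3.24068843e-05]), 'wrist_force': array([ 0.42288699,  0.15005006, -0.26182809]), 'wrist_torque': array([ 0.0096104 ,  0.02086593, -0.01620492]), 'grip_force': 0.0, 'finger_gap': 0.1326993379905342}
```

View pics/2c.png

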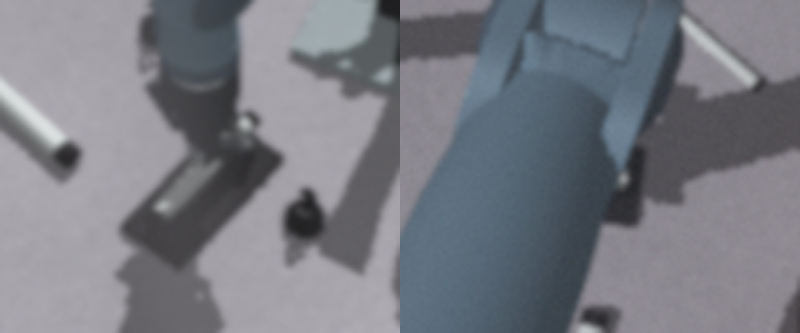

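```bash
python3 - <<'E'
from h import *
np.set_printoptions(precision=0,suppress=True,linewidth=150)
p,d=snap('scene'); P=cloud('scene',d)
hsv=cv2.cvtColor(p,cv2.COLOR_RGB2HSV)
x,y,z=[P[...,i] for i in range(3)]
m=(abs(x-562)<60)&(abs(y+161)<100)&(z>15)&(z<75)
a=np.radians(79.6);ax=np.array([np.cos(a),np.sin(a)]);s=(P[...,:2]-[562,-161])@ax; t=(P[...,:2]-[562,-161])@[ax[1],-ax[0]]
for lo in range(-90,90,10):
    k=m&(s>=lo)&(s<lo+10); k2=k&(hsv[...,2]>95)
    print(lo,k.sum(),'zmax',np.percentile(z[k],[50,95]) if k.any() else '', 'bright',k2.sum(), (np.median(t[k2]),np.median(z[k2]),np.median(p[k2],0)) if k2.any() else '')
E
```

```text
-90 17 zmax [44. 59.] bright 1 (np.float64(-39.65346140920257), np.float64(17.258188236020032), array([136., 134., 139.]))
-80 26 zmax [56. 61.] bright 1 (np.float64(-3.5891948979350747), np.float64(61.34236574638635), array([95., 96., 98.]))
-70 50 zmax [45. 61.] bright 15 (np.float64(-0.9395727775955375), np.float64(59.62725452270229), array([116., 117., 119.]))
-60 41 zmax [53. 61.] bright 18 (np.float64(1.6852067714122616), np.float64(58.34900038819012), array([127., 128., 130.]))
-50 21 zmax [58. 63.] bright 17 (np.float64(-0.7483437911422209), np.float64(59.107087386727244), array([120., 122., 123.]))
-40 19 zmax [56. 63.] bright 15 (np.float64(2.536843667864351), np.float64(56.88250788356504), array([120., 122., 123.]))
-30 23 zmax [58. 62.] bright 19 (np.float64(0.5472077656433395), np.float64(58.30701420823061), array([122., 124., 125.]))
-20 23 zmax [57. 73.] bright 17 (np.float64(-0.8185189380796595), np.float64(60.27072085195232), array([119., 120., 121.]))
-10 22 zmax [19. 62.] bright 12 (np.float64(3.4636179174055552), np.float64(54.63704458650409), array([118., 118., 120.]))
0 13 zmax [49. 58.] bright 8 (np.float64(5.215731799394046), np.float64(54.577630413072825), array([109., 110., 111.]))
10 4 zmax [32. 49.] bright 1 (np.float64(4.503860903832997), np.float64(46.120841610691514), array([ 99., 101., 101.]))
20 7 zmax [16. 16.] bright 0 
30 7 zmax [16. 18.] bright 0 
40 7 zmax [22. 57.] bright 0 
50 8 zmax [25. 58.] bright 2 (np.float64(-2.8914865650410997), np.float64(57.49132058116777), array([127., 130., 130.]))
60 15 zmax [56. 64.] bright 14 (np.float64(2.5284059758368387), np.float64(56.94444320201592), array([144., 148., 148.]))
70 18 zmax [57. 62.] bright 11 (np.float64(1.3697910577211858), np.float64(56.84877772940354), array([114., 113., 117.]))
80 2 zmax [56. 56.] bright 2 (np.float64(-7.203783834755672), np.float64(55.572012182537605), array([116., 114., 120.]))
```

```bash
python3 - <<'E'
from h import *
np.set_printoptions(precision=0,suppress=True,linewidth=150)
a=np.radians(79.6);ax=np.array([np.cos(a),np.sin(a)])
for n in('scene','top'):
    p,d=snap(n); P=cloud(n,d); z=P[...,2]
    s=(P[...,:2]-[562,-161])@ax; t=(P[...,:2]-[562,-161])@[ax[1],-ax[0]]
    m=(abs(s)<90)&(abs(t)<90)
    for lo in range(15,180,10):
        k=m&(z>lo)&(z<lo+10)&(abs(s)<45)
        if k.sum()>2: print(n,lo,k.sum(),'s',np.percentile(s[k],[5,50,95]),'t',np.percentile(t[k],[5,50,95]),np.median(p[k],0))
p,d=snap('scene')
v=cv2.resize(p[190:250,225:305],(800,600),interpolation=cv2.INTER_CUBIC)
cv2.imwrite('pics/3.png',cv2.convertScaleAbs(v,alpha=1.8)[:,:,::-1])
E
```

```text
scene 15 69 s [-39.   0.  37.] t [-35.  15.  87.] [70. 69. 71.]
scene 45 19 s [-38. -15.  14.] t [1. 5. 7.] [112. 113. 114.]
scene 55 58 s [-44. -22.  12.] t [-9. -1.  6.] [122. 124. 124.]
scene 65 5 s [-35. -12.  -9.] t [-7. -4.  3.] [113. 115. 116.]
scene 75 9 s [-13.  -9.  -4.] t [-13.   2.  10.] [106. 106. 109.]
scene 85 13 s [-14. -10.  -7.] t [-7.  4. 12.] [94. 95. 98.]
scene 95 7 s [-15. -13.  -9.] t [-4. -0. 11.] [95. 96. 98.]
scene 105 10 s [-15. -13.  -8.] t [-11.   2.  11.] [88. 88. 92.]
scene 115 31 s [-16. -13.   3.] t [-31.  13.  29.] [74. 75. 77.]
scene 125 39 s [-17. -13.  -1.] t [-42.  14.  34.] [69. 69. 71.]
scene 135 34 s [-20. -14. -10.] t [-49.  -6.  47.] [71. 72. 74.]
scene 145 37 s [-20. -14.  -2.] t [-54.   9.  57.] [69. 70. 72.]
scene 155 67 s [-16.  -9.   5.] t [-59.  40.  59.] [77. 79. 81.]
scene 165 33 s [-22.  -9.   1.] t [-18.  39.  57.] [75. 76. 78.]
scene 175 25 s [-14. -10.   4.] t [23. 35. 40.] [62. 64. 66.]
```

View pics/3.png

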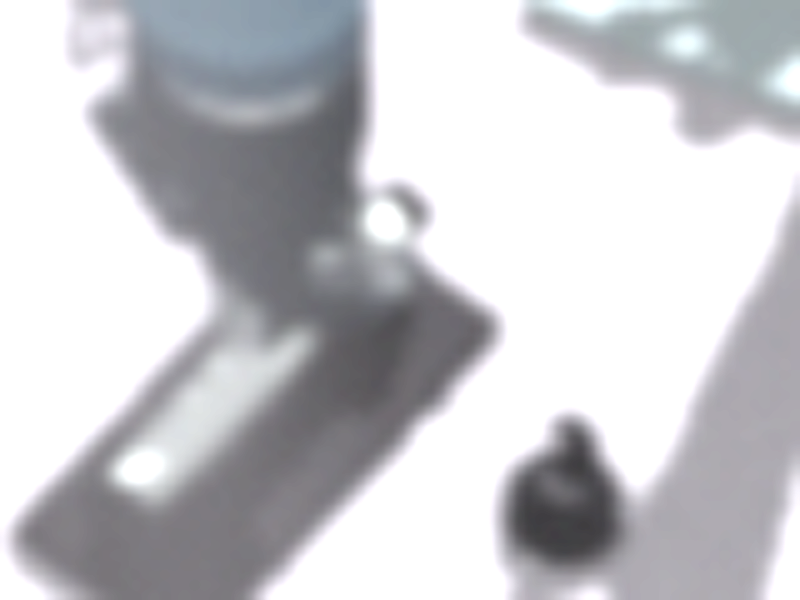

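```bash
python3 - <<'E'
from h import *
np.set_printoptions(precision=0,suppress=True,linewidth=200)
a=np.radians(79.6);ax=np.array([np.cos(a),np.sin(a)])
n='scene'
p,d=snap(n); P=cloud(n,d); z=P[...,2]
s=(P[...,:2]-[562,-161])@ax; t=(P[...,:2]-[562,-161])@[ax[1],-ax[0]]
f,cx,cy,o,M=cam(n)
for Z in(29,48,62,100,150):
    c=(np.array([562.8,-160.8,Z])-o)@M; print(Z,c[0]/c[2]*f+cx,c[1]/c[2]*f+cy)
for v in range(206,232):
    print(v,' '.join(f'{z[v,u]:.0f}/{s[v,u]:.0f}/{t[v,u]:.0f}/{p[v,u,1]}' for u in range(244,264,1)))
E
```

```text
29 251.30542113458253 229.02328835583927
48 251.2150900214484 226.13727742090882
62 251.1473092438764 223.97173269923238
100 250.9578999530738 217.92024871472663
150 250.69585843473192 209.54821984116023
206 221/-37/7/69 224/-37/11/68 226/-36/14/66 226/-34/17/66 227/-33/20/65 226/-30/21/64 231/-31/26/62 227/-27/26/62 225/-24/28/61 228/-23/31/60 222/-19/31/59 222/-17/33/57 219/-14/35/57 213/-8/34/56 209/-5/35/54 203/0/35/60 202/3/36/88 0/108/-45/125 -4/112/-43/150 5/110/-37/158
207 220/-39/9/69 222/-38/12/68 220/-36/14/68 224/-36/18/67 224/-34/21/65 222/-31/22/64 226/-31/26/63 220/-26/26/62 220/-24/28/62 220/-22/30/60 218/-19/32/58 214/-16/32/59 213/-13/34/56 210/-10/35/55 208/-7/37/55 199/-0/35/62 190/6/34/89 -1/105/-42/125 1/106/-39/146 5/107/-35/149
208 211/-38/8/69 215/-38/12/69 212/-34/13/67 214/-34/16/67 216/-32/19/65 215/-30/21/65 213/-27/22/64 218/-28/27/62 216/-25/29/61 213/-22/29/61 211/-19/31/59 206/-15/31/57 205/-12/33/57 203/-9/35/55 199/-5/35/55 190/1/34/59 188/4/36/82 -2/102/-40/113 5/101/-34/130 61/75/-9/126
209 208/-39/9/71 211/-38/12/68 209/-35/14/68 209/-34/16/67 21
[... 5288 characters left out ...]
-3/125 61/-25/-0/125 60/-22/2/124 58/-19/4/123 53/-15/4/120 55/-14/7/113 15/6/-6/99 9/11/-5/84 14/10/-0/70 9/15/0/62 16/14/5/58 13/18/7/56 14/19/10/56 8/24/10/54 11/25/14/53 10/28/16/51 11/29/19/50 15/30/23/50 18/30/27/52
230 59/-31/-4/126 55/-27/-3/126 60/-27/2/125 55/-23/2/123 52/-20/4/121 57/-20/8/113 12/2/-7/100 5/7/-7/85 17/4/0/72 11/9/1/64 8/12/2/60 15/11/8/59 8/17/7/57 10/18/11/55 9/21/13/54 12/22/17/54 9/25/18/54 12/26/22/53 10/29/24/53 9/31/27/56
231 61/-34/-1/126 62/-33/2/125 60/-30/4/124 57/-27/5/121 54/-23/7/113 12/-3/-7/101 18/-4/-2/86 14/0/-1/74 16/2/2/66 12/5/4/62 16/6/8/60 15/9/10/58 15/11/12/56 13/14/15/57 13/16/17/58 8/20/18/59 16/19/24/58 12/23/25/58 4/28/25/58 15/26/31/59
```

```bash
python3 - <<'E'
from h import *
np.set_printoptions(precision=0,suppress=True,linewidth=200)
for n in('scene','top'):
    z0=np.load(n+'0.npz');P=cloud(n,z0['d']);z=P[...,2]
    ang=np.radians(17.2);tx=np.array([np.cos(ang),np.sin(ang)]);ty=np.array([np.sin(ang),-np.cos(ang)])
    D=P[...,:2]-[170.2,-548.6];a=D@tx;b=D@ty
    m=(abs(a)<30)&(abs(b)<75)
    for lo in range(150,360,10):
        k=m&(z>lo)&(z<=lo+10)
        if k.sum()>1: print(n,lo,k.sum(),'x',np.percentile(a[k],[3,50,97]),'y',np.percentile(b[k],[3,50,97]))
print(manip.state()['eef_pos'])
E
```

```text
scene 240 8 x [-13.   2.   8.] y [-44. -41.  51.]
scene 250 33 x [-13.   3.   9.] y [-50. -41.  58.]
scene 260 34 x [-12.   4.   8.] y [-54.   1.  57.]
scene 270 28 x [-8.  5.  9.] y [-50.  44.  58.]
scene 280 21 x [-4.  7. 11.] y [-62.  44.  56.]
scene 290 106 x [-12.   5.  10.] y [-68.  36.  74.]
scene 300 98 x [-15.   6.  14.] y [-66.  32.  73.]
scene 310 108 x [-12.   8.  15.] y [-68.  33.  72.]
scene 320 82 x [-12.   8.  17.] y [-67.  25.  72.]
scene 330 113 x [-13.   8.  17.] y [-60.  25.  70.]
scene 340 159 x [-14.  -0.  11.] y [-64.  43.  69.]
scene 350 27 x [-9.  3. 10.] y [-61.  37.  63.]
top 240 9 x [-3.  7. 11.] y [-47.  43.  46.]
top 250 28 x [-1.  8. 12.] y [-55.  43.  51.]
top 260 25 x [ 4.  8. 12.] y [-56. -42.  55.]
top 270 18 x [ 7. 10. 12.] y [-54.  42.  52.]
top 280 13 x [ 7. 12. 13.] y [-55.  45.  61.]
top 290 87 x [-6.  9. 14.] y [-73. -45.  69.]
top 300 98 x [-9.  8. 17.] y [-73. -41.  70.]
top 310 85 x [-5. 12. 18.] y [-71. -36.  67.]
top 320 71 x [-9. 12. 20.] y [-71. -30.  69.]
top 330 91 x [-9. 12. 20.] y [-69. -24.  64.]
top 340 188 x [-8.  4. 13.] y [-67. -46.  66.]
top 350 42 x [-9.  4. 13.] y [-65. -36.  64.]
[ 563. -161.   37.]
```

The depth shows the gripper really sits about 40 mm higher than its reported TCP: open tips at about z 243 for TCP 199, and closed tips at about z 70 for TCP 37. So the fingers closed above the rod, and the rod hasn't moved. I'll reopen and go down 38 mm, watching the force.

Emit:
{"api": "arm_command", "payload": {
  "steps": "0 0 0 0 0 -0.01 0.4;0 0 0 0 0 0 0.4;0 0 0 0 0 0 0.4;0 0 0 0 0 0 0.4;0 0 0 0 0 0 0.4;0 0 0 0 0 0.02 0.4;0 0 0 0 0 0.015 0.4;0 0 0 0 0 0 0.4"
}}

```text
t: 4.95
eef_pos: [560.7, -159.9, 9.9]
tool_rot: [0.768, 0.64, -0.001, -0.002]
wrist_force: [-0.8, 1.0, -0.7]
finger_gap: 51.1
grip_force: 0.0
```

Emit:
{"api": "arm_command", "payload": {
  "steps": "0 0 0 0 0 0.01 0.4;0 0 0 0 0 0.003 0.4;0 0 0 0 0 0 0.4;0 0 0 0 0 0 0.4"
}}

```text
t: 5.35
eef_pos: [563.2, -161.0, -0.4]
tool_rot: [0.768, 0.64, 0.0, 0.0]
wrist_force: [-0.6, -0.3, -0.3]
finger_gap: 50.9
grip_force: 0.0
```

Emit:
{"api": "arm_command", "payload": {
  "steps": "0 0 0 0 0 0 1;0 0 0 0 0 0 1;0 0 0 0 0 0 1;0 0 0 0 0 0 1;0 0 0 0 0 0 1;0 0 0 0 0 0 1"
}}

```text
t: 5.95
eef_pos: [562.8, -160.9, -0.3]
tool_rot: [0.768, 0.64, -0.0, 0.0]
wrist_force: [-2.7, 0.1, 5.9]
finger_gap: 18.3
grip_force: 58.5
```

Emit:
{"api": "arm_command", "payload": {
  "steps": "0 0 0 0 0 -0.02 1;0 0 0 0 0 -0.04 1;0 0 0 0 0 -0.045 1;0 0 0 0 0 -0.045 1;0 0 0 0 0 -0.045 1;0 0 -6.9 -0.02 -0.01 0 1;0 0 -6.9 0 -0.01 0 1;-7.45 0 0 0 0 0 1;-7.45 0 0 0 0 0 1;-7.45 0 0 0 0 0 1;-7.45 0 0 0 0 0 1;-7.45 0 0 0 0 0 1;0 0 0 0 0 0 1;0 0 0 0 0 0 1"
}}

```text
t: 7.35
eef_pos: [537.1, -177.0, 191.9]
tool_rot: [0.651, 0.69, 0.232, 0.216]
wrist_force: [0.1, -0.6, -1.4]
finger_gap: 18.3
grip_force: 59.4
```

```bash
cat > go.py <<'E'
from h import *
import sys
np.set_printoptions(precision=1,suppress=True)
K=-50.3; ORG=np.array([605,178.5,0]); G=R.from_euler('z',3.4,degrees=True).as_matrix()
C=G@R.from_euler('y',-0.65).as_matrix(); CO=ORG+G@[0,0,120]
def st():
    s=manip.state(); return np.array(s['eef_pos']),R.from_quat(s['tool_rot']).as_matrix(),s
def report(rel_target=None,off=np.array([0,0,K])):
    p,T,s=st(); rod=p+T@off
    Td=np.column_stack([C[:,1],C[:,0],-C[:,2]])
    print('TCP',p,'rod est',rod,'in clip',(rod-CO)@C,'turn left deg',np.degrees(R.from_matrix(T.T@Td).as_rotvec()))
    if rel_target is not None: print('tool shift mm',(CO+C@np.array(rel_target)-rod)@T, 'force in clip',np.array(s['wrist_force'])@C)
E
python3 - <<'E'
from go import *
report([0,0,110])
for n in('scene','top'):
    p,d=snap(n,n+'_h.png'); P=cloud(n,d); hsv=cv2.cvtColor(p,cv2.COLOR_RGB2HSV)
    z=P[...,2]; q,T,_=st()
    k=((P-q)@T); m=(abs(k[...,0])<95)&(abs(k[...,1])<25)&(k[...,2]>-75)&(k[...,2]<-20)
    print(n,m.sum())
    for lo in range(-100,100,10):
        a=m&(k[...,0]>=lo)&(k[...,0]<lo+10)
        if a.sum()>2: print(lo,a.sum(),np.percentile(k[a][:,1],[5,50,95]),np.percentile(k[a][:,2],[5,50,95]),np.median(hsv[a][:,2]))
E
```

```text
TCP [ 537.1 -177.   191.9] rod est [ 506.9 -178.9  232.1] in clip [ -27.  -351.   161.3] turn left deg [-0.3 -0.1 -0.1]
tool shift mm [350.9  26.4  51.8] force in clip [-0.8 -0.6 -1.2]
scene 365
-80 34 [-13.   -2.3   3.7] [-62.2 -54.7 -45.4] 86.0
-70 19 [-7.1  1.1  5.4] [-62.1 -57.  -48.3] 104.0
-60 23 [-9.7  1.1  5.6] [-61.1 -55.6 -46.2] 130.0
-50 20 [-7.9  0.3  4.6] [-62.3 -56.3 -47.6] 163.5
-40 20 [-8.7  1.3  4.1] [-59.9 -55.2 -47.5] 145.5
-30 17 [-11.6   0.3   5.2] [-61.  -56.3 -49.5] 129.0
-20 35 [-18.2   1.5  12.8] [-72.6 -59.1 -44.5] 120.0
-10 70 [-18.1   8.3  18.7] [-72.5 -58.  -36.3] 97.5
0 25 [-18.2  15.3  18.8] [-69.6 -55.3 -33.6] 84.0
10 5 [2.3 4.  4.9] [-58.5 -50.9 -46.6] 132.0
20 10 [0.1 3.7 4.9] [-60.4 -53.4 -47.2] 155.0
30 12 [-1.2  2.6  7. ] [-59.6 -52.7 -45.4] 163.0
40 17 [-7.8  1.7  4.8] [-60.3 -56.6 -47.4] 174.0
50 19 [-7.3 -0.2  4.2] [-61.7 -57.2 -45.4] 181.0
60 17 [-5.2  0.6  5.4] [-61.1 -55.8 -47. ] 168.0
70 18 [-7.5  0.6  5.8] [-62.1 -58.  -45.3] 118.0
80 4 [-9.2 -0.6  3.5] [-60.5 -59.  -53.3] 117.5
top 387
-80 24 [-7.2  2.8  8.6] [-60.7 -57.9 -49.1] 62.5
-70 30 [-6.9  4.   8.4] [-60.9 -57.9 -48.5] 97.0
-60 28 [-5.5  3.7  8.1] [-61.8 -58.1 -49.4] 116.0
-50 29 [-9.2  3.8  8.7] [-61.2 -56.2 -48.8] 132.0
-40 29 [-6.2  3.2  8.1] [-62.  -58.1 -45.1] 104.0
-30 28 [-5.   3.1  8.6] [-60.9 -57.7 -51.2] 101.5
-20 6 [1.9 4.4 6.6] [-61.6 -58.9 -54.1] 91.5
-10 4 [15.9 21.6 22.3] [-45.9 -44.2 -35.1] 59.0
0 7 [-7.4 19.3 21.7] [-61.  -42.9 -31.9] 63.0
10 22 [-5.6  6.3 10. ] [-60.3 -56.5 -47.9] 140.5
20 31 [-8.1  4.3  8.2] [-61.5 -58.2 -48.1] 162.0
30 29 [-6.1  3.4  8.1] [-60.3 -57.5 -51. ] 169.0
40 27 [-5.3  3.2  8.6] [-60.9 -57.6 -51. ] 164.0
50 30 [-9.1  3.9  8.8] [-60.8 -57.6 -49.1] 162.5
60 29 [-7.2  4.2  9.2] [-61.7 -57.2 -46.4] 151.0
70 26 [-4.7  3.9  8.5] [-62.1 -58.8 -51.7] 65.5
80 8 [-7.7  4.2  9.8] [-61.6 -58.6 -54.3] 95.0
```

Emit:
{"api": "arm_command", "payload": {
  "steps": "0 0 0 0.03 0.0033 0 1;0 0 0 0.044 0.0033 0.0065 1;0 0 0 0.044 0.0033 0.0065 1;0 0 0 0.044 0.0033 0.0065 1;0 0 0 0.044 0.0033 0.0065 1;0 0 0 0.044 0.0033 0.0065 1;0 0 0 0.044 0.0033 0.0065 1;0 0 0 0.044 0.0033 0.0065 1;0 0 0 0.013 0.0033 0.0065 1;0 0 0 0 0 0 1;0 0 0 0 0 0 1"
}}

```text
t: 8.55
eef_pos: [575.4, 176.2, 172.3]
tool_rot: [0.649, 0.69, 0.233, 0.22]
wrist_force: [0.1, -0.8, -1.7]
finger_gap: 18.2
grip_force: 59.3
```

```bash
cat > look.py <<'E'
from go import *
K=-50.5
def look(tag,view=True):
    report([0,0,35]); pics=[]
    pc=lambda a:np.percentile(a,[2,50,98]) if len(a)>2 else len(a)
    for n in('scene','top'):
        p,d=snap(n); P=cloud(n,d); hsv=cv2.cvtColor(p,cv2.COLOR_RGB2HSV); H,S,V=[hsv[...,i].astype(int) for i in range(3)]
        k=(P-CO)@C; x,y,z=[k[...,i] for i in range(3)]
        pcl,T,_=st(); r=(pcl+T@[0,0,K]-CO)@C
        m=(abs(y-r[1])<100)&(abs(x-r[0])<20)&(abs(z-r[2])<15)&(S<70)
        e=m&((abs(y-r[1])>25))
        print(n,'rod y',pc(y[e]),'bright y',pc(y[e&(V>85)]),'x L/R',pc(x[e&(y<r[1])]),pc(x[e&(y>r[1])]),'z L/R',pc(z[e&(y<r[1])]),pc(z[e&(y>r[1])]))
        g=(H>28)&(H<50)&(S>120)&(abs(y)<75)&(abs(x)<40)&(z>-65)&(z<40); o=(H>7)&(H<20)&(S>140)&(abs(y)<75)&(abs(x)<40)&(z>-60)&(z<35)
        for nm,q in(('green',g),('orange',o)): print('  ',nm,q.sum(),'x',pc(x[q]),'y',pc(y[q]),'z',pc(z[q]))
        f,cx,cy,oo,M=cam(n); c=(CO-oo)@M; u,v=int(c[0]/c[2]*f+cx),int(c[1]/c[2]*f+cy)
        pics.append(cv2.resize(p[v-40:v+40,u-26-20:u+26+8],(400,593),interpolation=cv2.INTER_CUBIC))
    if view: cv2.imwrite('pics/'+tag+'.png',np.hstack(pics)[:,:,::-1])
E
python3 -c "from look import *;look('L1')"
```

```text
TCP [575.4 176.2 172.3] rod est [544.9 174.4 212.2] in clip [  7.9  -0.5 109.9] turn left deg [ 0.1 -0.   0.1]
tool shift mm [ 0.5 -8.  74.9] force in clip [-1.  -0.8 -1.3]
scene rod y [-82.1 -42.   75.9] bright y [-81.9 -36.2  76.7] x L/R [-0.7 12.  19.4] [ 6.3 14.  17.2] z L/R [102.9 116.4 123.3] [103.6 114.6 122.7]
   green 96 x [-21.1  -8.4  14.2] y [-59.4 -53.6  53.2] z [-42.3  -7.2  27.6]
   orange 47 x [ 1.2 14.3 19.7] y [-57.1 -46.9  -8. ] z [-42.7 -19.1  15.3]
top rod y [-79.9 -32.5  77.8] bright y [-69.4 -30.1  68.3] x L/R [ 1.6 12.3 18.5] [ 1.1 12.9 18.4] z L/R [106.1 117.7 122.1] [107.2 117.6 122.4]
   green 256 x [-18.5  -7.   17.5] y [-54.8  -3.2  52.4] z [-56.9 -42.   23.9]
   orange 193 x [ 9.3 16.2 21.3] y [-53.4   5.4  54.9] z [-45.3 -24.6  17.6]
```

View pics/L1.png

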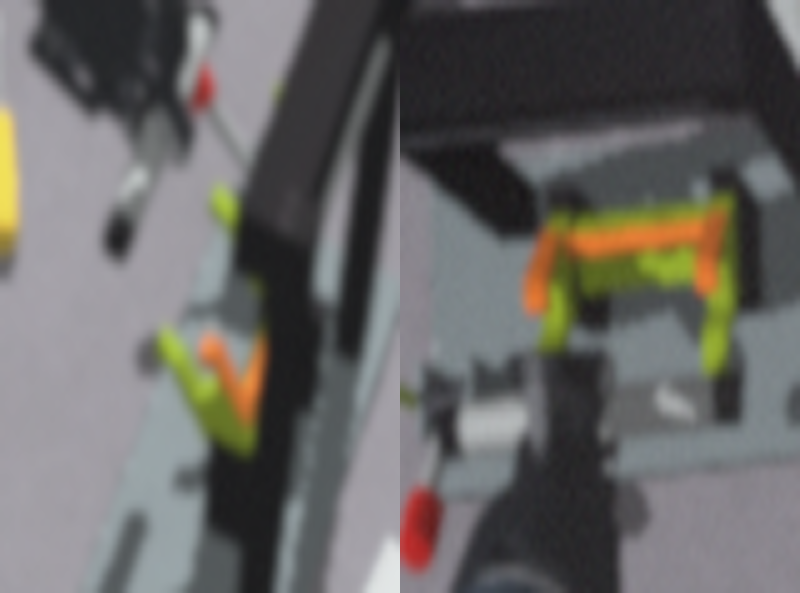

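Left (scene): the clip opens toward the robot. Right (top): the rod lies over the forks, parallel to them and centred within about 1 mm. I'm moving to just above the mouth.

Emit:
{"api": "arm_command", "payload": {
  "steps": "0 0 0 0.0008 -0.004 0.02 1;0 0 0 0 -0.004 0.025 1;0 0 0 0 0 0.025 1;0 0 0 0 0 0.004 1;0 0 0 0 0 0 1;0 0 0 0 0 0 1;0 0 0 0 0 0 1"
}}

```text
t: 9.35
eef_pos: [612.2, 178.5, 108.5]
tool_rot: [0.65, 0.689, 0.233, 0.22]
wrist_force: [-0.2, 0.5, -1.4]
finger_gap: 18.3
grip_force: 59.3
```

```bash
python3 -c "from look import *;look('L2')"
```

```text
TCP [612.2 178.5 108.5] rod est [581.8 176.7 148.5] in clip [-1.3 -0.4 36.8] turn left deg [ 0.1 -0.   0. ]
tool shift mm [0.4 1.3 1.8] force in clip [-1.   0.5 -1. ]
scene rod y [-82.5 -42.7  78.1] bright y [-82.3 -33.   78.4] x L/R [-8.6  1.4  9.5] [-3.4  3.8  9.4] z L/R [31.1 44.  50.1] [32.3 42.1 50. ]
   green 72 x [-16.6  -2.2  14.8] y [-60.  -55.6 -46. ] z [-43.1 -17.4  12. ]
   orange 47 x [ 0.9 15.5 20.7] y [-57.3 -46.7  -6.5] z [-43.1 -18.7  17.1]
top rod y [-78.6 -30.5  78.5] bright y [-64.  -27.2  68.4] x L/R [-7.9  3.5 10. ] [-6.6  4.7  9.9] z L/R [29.8 44.7 49.2] [35.  44.6 49.8]
   green 151 x [-20.9  -2.8  17.7] y [-54.9  -6.6  53.2] z [-55.2 -44.5  27.8]
   orange 192 x [ 8.8 16.3 21.4] y [-53.6   3.9  55.2] z [-44.3 -24.2  17.8]
```

View pics/L2.png

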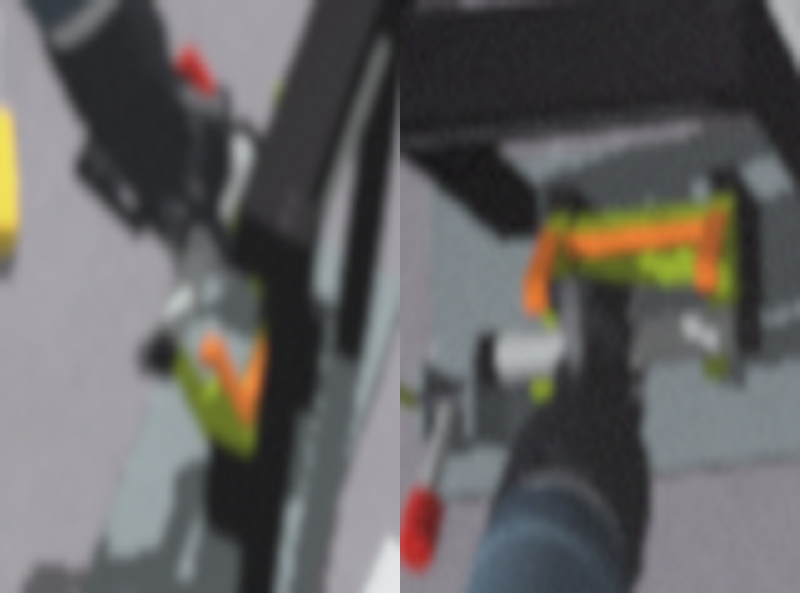

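The rod is at the mouth, level and symmetric over the forks. I'll push in and watch the force.

Emit:
{"api": "arm_command", "payload": {
  "steps": "0 0 0 0.0004 0.0015 0 1;0 0 0 0 0 0.005 1;0 0 0 0 0 0.005 1;0 0 0 0 0 0.005 1;0 0 0 0 0 0 1;0 0 0 0 0 0 1"
}}

```text
t: 10.05
eef_pos: [621.2, 179.6, 94.9]
tool_rot: [0.65, 0.69, 0.232, 0.218]
wrist_force: [-2.6, 1.0, -0.4]
finger_gap: 18.2
grip_force: 59.5
```

```bash
python3 -c "from go import *;report([0,0,0])"
```

```text
TCP [621.2 179.6  94.9] rod est [590.9 177.8 135. ] in clip [-2.2  0.1 20.5] turn left deg [-0.1 -0.   0. ]
tool shift mm [-0.1  2.2 20.5] force in clip [-2.2  1.1  1.2]
```

Emit:
{"api": "arm_command", "payload": {
  "steps": "0 0 0 0 0 0.005 1;0 0 0 0 0 0.005 1;0 0 0 0 0 0 1;0 0 0 0 0 0 1"
}}

```text
t: 10.45
eef_pos: [627.0, 179.9, 87.0]
tool_rot: [0.65, 0.69, 0.232, 0.218]
wrist_force: [-4.1, -0.5, 0.5]
finger_gap: 18.3
grip_force: 59.7
```

```bash
python3 -c "from go import *;report([0,0,0])"
```

```text
TCP [627.  179.9  87. ] rod est [596.7 178.1 127.1] in clip [-2.3  0.1 10.6] turn left deg [-0.1 -0.   0. ]
tool shift mm [-0.1  2.3 10.6] force in clip [-2.9 -0.3  2.9]
```

Emit:
{"api": "arm_command", "payload": {
  "steps": "0 0 0 0 0 0.005 1;0 0 0 0 0 0.005 1;0 0 0 0 0 0.005 1;0 0 0 0 0 0 1;0 0 0 0 0 0 1"
}}

```text
t: 10.95
eef_pos: [635.8, 180.5, 75.1]
tool_rot: [0.65, 0.69, 0.232, 0.218]
wrist_force: [-7.3, -0.6, 1.8]
finger_gap: 18.5
grip_force: 60.1
```

```bash
python3 -c "from go import *;report([0,0,0])"
```

```text
TCP [635.8 180.5  75.1] rod est [605.5 178.7 115.2] in clip [-2.5  0.2 -4.2] turn left deg [-0.1 -0.   0.1]
tool shift mm [-0.2  2.5 -4.2] force in clip [-4.8 -0.2  5.8]
```

Emit:
{"api": "arm_command", "payload": {
  "steps": "0 0 0 0 0 0.004 1;0 0 0 0 0 0.004 1;0 0 0 0 0 0 1;0 0 0 0 0 0 1"
}}

```text
t: 11.35
eef_pos: [641.3, 180.7, 69.2]
tool_rot: [0.65, 0.69, 0.232, 0.219]
wrist_force: [-5.5, -0.5, 0.6]
finger_gap: 18.1
grip_force: 59.9
```

```bash
python3 -c "from go import *;report([0,0,0])"
```

```text
TCP [641.3 180.7  69.2] rod est [610.9 178.9 109.2] in clip [ -1.8   0.1 -12.2] turn left deg [-0.1  0.   0. ]
tool shift mm [ -0.1   1.8 -12.2] force in clip [-4.  -0.2  3.8]
```

Emit:
{"api": "arm_command", "payload": {
  "steps": "0 0 0 0 0 0.004 1;0 0 0 0 0 0.003 1;0 0 0 0 0 0 1;0 0 0 0 0 0 1"
}}

```text
t: 11.75
eef_pos: [645.4, 181.0, 63.9]
tool_rot: [0.65, 0.69, 0.232, 0.219]
wrist_force: [-7.2, -1.0, 2.4]
finger_gap: 18.2
grip_force: 60.3
```

```bash
python3 -c "from go import *;report([0,0,0])"
```

```text
TCP [645.4 181.   63.9] rod est [615.1 179.2 103.9] in clip [ -1.7   0.1 -18.9] turn left deg [-0.  0.  0.]
tool shift mm [ -0.1   1.7 -18.9] force in clip [-4.3 -0.6  6.3]
```

Emit:
{"api": "arm_command", "payload": {
  "steps": "0 0 0 0 0 0.003 1;0 0 0 0 0 0.003 1;0 0 0 0 0 0 1;0 0 0 0 0 0 1"
}}

```text
t: 12.15
eef_pos: [647.2, 181.1, 63.0]
tool_rot: [0.649, 0.69, 0.233, 0.22]
wrist_force: [-52.0, -7.6, 51.5]
finger_gap: 18.3
grip_force: 68.0
```

```bash
python3 -c "from look import *;look('L3')"
```

```text
TCP [647.2 181.1  63. ] rod est [616.7 179.3 102.9] in clip [ -1.    0.1 -20.7] turn left deg [0.1 0.  0.1]
tool shift mm [ -0.2   1.1 -55.7] force in clip [-10.5  -4.5  72.7]
scene rod y [-81.4 -66.3 -26.8] bright y [-81.3 -56.7 -26.6] x L/R [-18.8   1.2   8.1] 0 z L/R [-26.9 -12.   -6.8] 0
   green 26 x [-21.2   2.6  15.4] y [-60.  -53.3  37. ] z [-64.4 -35.4   2.1]
   orange 19 x [ 8.5 16.4 20.2] y [-55.2 -50.3 -48.3] z [-33.8 -19.6  -5.3]
top rod y [-78.5 -31.3  79.7] bright y [-64.5 -25.9  80.1] x L/R [-8.5  2.2 10.3] [-7.8  3.   9.3] z L/R [-21.6 -11.4  -5.9] [-29.5 -10.5  -6.4]
   green 55 x [-19.6 -11.7  12.2] y [-54.5 -44.   55.5] z [-64.6  -9.8   7.4]
   orange 127 x [11.1 18.4 21.7] y [-54.5 -20.7  56.2] z [-55.  -36.4  -3.1]
```

The force rose to 73 N at the solid stop. The clip has sunk about 21 mm, with the rod at z −21 and the noses and lip down by the same amount, so the rod is home. I'll ease off with the carriage and check that the rod stays put.

Emit:
{"api": "arm_command", "payload": {
  "steps": "0 0 0 0 0 -0.004 1;0 0 0 0 0 -0.004 1;0 0 0 0 0 -0.004 1;0 0 0 0 0 -0.004 1;0 0 0 0 0 -0.003 1;0 0 0 0 0 0 1;0 0 0 0 0 0 1"
}}

```text
t: 12.95
eef_pos: [638.6, 180.7, 74.7]
tool_rot: [0.65, 0.69, 0.233, 0.219]
wrist_force: [-3.9, -1.7, -0.3]
finger_gap: 18.1
grip_force: 60.9
```

```bash
python3 -c "from look import *;look('L4')"
```

```text
TCP [638.6 180.7  74.7] rod est [608.2 178.9 114.8] in clip [-0.6  0.2 -6.1] turn left deg [ 0. -0.  0.]
tool shift mm [ -0.2   0.6 -41.1] force in clip [-3.4 -1.5  2.2]
scene rod y [-82.9 -67.1 -27. ] bright y [-82.1 -58.8 -26.9] x L/R [-12.5   0.5   9.4] 0 z L/R [-13.3   3.1   7.5] 0
   green 45 x [-21.9  -0.3  11.7] y [-58.9 -54.9 -47.8] z [-49.  -27.1  20.3]
   orange 35 x [-0.6 15.8 19.9] y [-56.2 -50.7 -18.6] z [-40.1 -15.4  10.3]
top rod y [-78.8 -30.8  78.8] bright y [-63.4 -25.6  79.5] x L/R [-9.   2.4 10.5] [-6.9  3.5 10.5] z L/R [-9.4  2.8  7.8] [-5.   3.5  7.1]
   green 104 x [-19.8  -1.9  18. ] y [-54.7 -11.1  53.7] z [-63.8 -48.7  18.8]
   orange 128 x [10.7 18.  21.2] y [-53.9 -15.3  56.2] z [-51.2 -23.4  10.9]
```

View pics/L4.png

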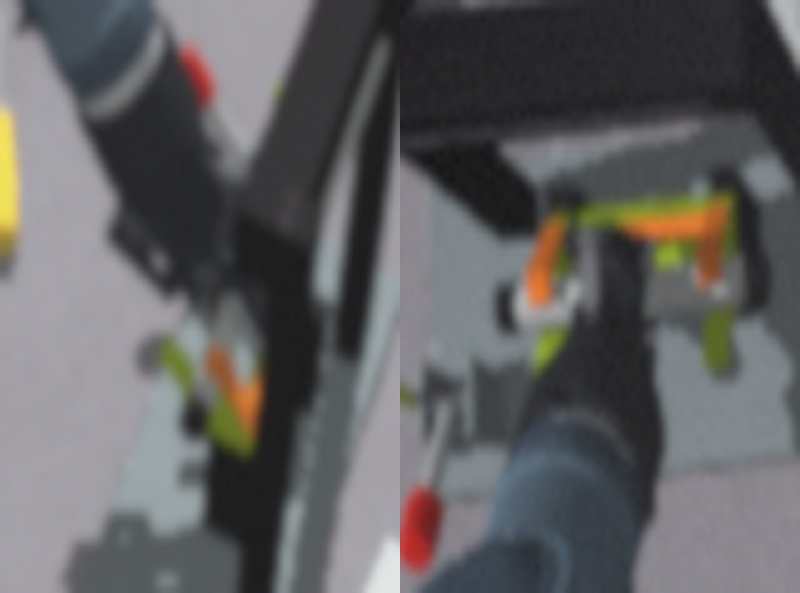

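The jaw arms overlap the rod. The noses and rod have risen together (rod −6, noses −6.5), so it is seated. I'll raise the rest, release and back out.

Emit:
{"api": "arm_command", "payload": {
  "steps": "0 0 0 0 0 -0.003 1;0 0 0 0 0 -0.003 1;0 0 0 0 0 0 1;0 0 0 0 0 0 0.4;0 0 0 0 0 0 0.4;0 0 0 0 0 0 0.4;0 0 0 0 0 0 0.4;0 0 0 0 0 0 0.4;0 0 0 0 0 -0.02 0.4;0 0 0 0 0 -0.04 0.4;0 0 0 0 0 -0.045 0.4;0 0 0 0 0 -0.045 0.4;0 0 0 0 0 -0.03 0.4;0 0 0 0 0 0 0.4;0 0 0 0 0 0 0.4"
}}

```text
t: 14.55
eef_pos: [526.4, 174.2, 223.5]
tool_rot: [0.649, 0.69, 0.233, 0.219]
wrist_force: [0.3, -0.3, -1.0]
finger_gap: 51.7
grip_force: 0.0
```

```bash
cat > chk.py <<'E'
from go import *
pc=lambda a:np.percentile(a,[2,50,98]) if len(a)>2 else len(a)
def chk():
    report([0,0,0])
    for n in('scene','top'):
        p,d=snap(n,n+'_c.png'); P=cloud(n,d); hsv=cv2.cvtColor(p,cv2.COLOR_RGB2HSV); H,S,V=[hsv[...,i].astype(int) for i in range(3)]
        k=(P-CO)@C; x,y,z=[k[...,i] for i in range(3)]
        e=(abs(y)<90)&(abs(x)<16)&(z>-9)&(z<14)&(S<70)
        print(n,'rod',e.sum(),'y',pc(y[e]),'x',pc(x[e]),'z',pc(z[e&(y<0)]),pc(z[e&(y>0)]))
        g=(H>28)&(H<50)&(S>120)&(abs(y)<75)&(abs(x)<40)&(z>-65)&(z<40); o=(H>7)&(H<20)&(S>140)&(abs(y)<75)&(abs(x)<40)&(z>-60)&(z<35)
        for nm,q in(('green',g),('orange',o)): print('  ',nm,q.sum(),'x',pc(x[q]),'y',pc(y[q]),'z',pc(z[q]))
        Q=(P-ORG)@G; X,Y,Z=[Q[...,i] for i in range(3)]
        rk=((H<6)|(H>170))&(S>100)&(Z>80)&(Y>105)&(Y<155)&(abs(X+20)<110)
        print('  knob',rk.sum(),'x',pc(X[rk]),'y',pc(Y[rk]),'z',pc(Z[rk]))
        lv=(Y>112)&(Y<150)&(Z>40)&(Z<170)&(abs(X+20)<110)&~rk
        gp=lv&(H>28)&(H<60)&(S>100); print('  pointer',gp.sum(),pc(X[gp]),pc(Y[gp]),pc(Z[gp]))
if __name__=='__main__': chk()
E
python3 chk.py
```

```text
TCP [526.4 174.2 223.5] rod est [495.9 172.3 263.4] in clip [ -0.2   0.3 180.3] turn left deg [ 0.1 -0.1  0. ]
tool shift mm [ -0.5  -0.2 180.3] force in clip [-0.4 -0.3 -1. ]
scene rod 105 y [-81.1 -34.   16. ] x [-12.8   0.5   8.5] z [-4.8  8.6 13.4] [-3.6  9.8 13.1]
   green 71 x [-21.9  -5.3  13.5] y [-59.3 -54.7  53.8] z [-45.9 -20.2  28.6]
   orange 47 x [-0.5 15.3 20.1] y [-56.8 -47.8  -8.5] z [-44.  -16.6  15.5]
  knob 32 x [-95.3 -82.1 -70.7] y [116.7 125.4 136.7] z [108.5 121.1 129.5]
  pointer 0 0 0 0
top rod 333 y [-78.4   0.5  79.2] x [-9.7  2.1  9. ] z [-2.6  9.1 13.6] [-1.9  9.1 13.6]
   green 172 x [-23.3  -5.4  17.5] y [-54.8   7.2  57.4] z [-56.9 -42.7  28.2]
   orange 190 x [ 9.3 16.  21.1] y [-53.8   7.2  54.8] z [-44.6 -24.7  17.7]
  knob 73 x [-96.4 -82.5 -66.1] y [120.9 128.8 138.4] z [109.4 121.8 129.5]
  pointer 0 0 0 0
```

Rod seated: y −78 to +79, tops at the right height, and the jaw back at its rest position. Next is the lever, at about −0.85 rad. I'll set the tool upright, close the fingers and locate the pointer.

Emit:
{"api": "arm_command", "payload": {
  "steps": "7.45 0 0 0 0 -0.01 1;7.45 0 0 0 0 -0.01 1;7.45 0 0 0 0 0 1;7.45 0 0 0 0 0 1;7.45 0 0 0 0 0 1;0 0 0 0 0 0 1;0 0 0 0 0 0 1"
}}

```text
t: 15.35
eef_pos: [516.1, 173.1, 235.2]
tool_rot: [0.686, 0.728, -0.0, 0.0]
wrist_force: [0.6, -0.4, 0.3]
finger_gap: -0.1
grip_force: 0.0
```

```bash
cat > lev.py <<'E'
from go import *
def lev(tx,tip,ty=127):
    p,T,s=st(); g=(p-ORG)@G
    print('TCP gantry',g,'tip z',p[2]+32,'down axis',T[:,2],'force gantry',np.array(s['wrist_force'])@G)
    d=G@np.array([tx-g[0],ty-g[1],tip-32-p[2]]); print('tool shift mm to target',d@T)
if __name__=='__main__': lev(-116,108)
E
python3 - <<'E'
from lev import *
lev(-116,108)
z0=np.load('top0.npz')
for n in('top','scene'):
    z0=np.load(n+'0.npz');p=z0['p'];P=cloud(n,z0['d']);H,S,V=[a.astype(int) for a in cv2.split(cv2.cvtColor(p,cv2.COLOR_RGB2HSV))]
    Q=(P-ORG)@G; X,Y,Z=[Q[...,i] for i in range(3)]
    m=(H>25)&(H<75)&(S>60)&(Y>100)&(Y<200)&(abs(X)<110)&(Z>15)
    print(n,m.sum()); print(np.column_stack([Q[m],p[m]])[:25])
E
```

```text
TCP gantry [-89.1  -0.1 235.2] tip z 267.2228161829719 down axis [ 0. -0. -1.] force gantry [ 0.5 -0.5  0.3]
tool shift mm to target [127.3 -27.  159.1]
top 9
[[-19.5 151.3 115.3 131.  139.   93. ]
 [-23.2 149.7 119.5 127.  137.   87. ]
 [-21.7 150.6 110.  107.  120.   67. ]
 [-21.  149.9 104.5  92.  100.   61. ]
 [-19.8 149.9  97.   91.   96.   64. ]
 [-22.3 151.3  93.8  93.   98.   69. ]
 [-21.9 149.7  90.2  90.   96.   63. ]
 [-20.6 150.   81.9  87.   94.   62. ]
 [-19.2 150.7  72.4  88.   95.   71. ]]
scene 2
[[-41.9 115.1  62.7 140.  154.   99. ]
 [-36.7 110.6  69.6 109.  118.   90. ]]
```

Emit:
{"api": "arm_command", "payload": {
  "steps": "0 0 0 0.042 -0.012 0 1;0 0 0 0.042 -0.012 0 1;0 0 0 0.042 -0.011 0 1;0 0 0 0 0 0.045 1;0 0 0 0 0 0.045 1;0 0 0 0 0 0.045 1;0 0 0 0 0 0.024 1;0 0 0 0 0 0 1;0 0 0 0 0 0 1"
}}

```text
t: 16.25
eef_pos: [472.5, 296.9, 80.9]
tool_rot: [0.685, 0.728, 0.002, 0.002]
wrist_force: [0.1, 0.9, 0.8]
finger_gap: 0.2
grip_force: 0.0
```

```bash
python3 -c "from lev import *
lev(-110,108,126)"
```

```text
TCP gantry [-125.2  126.    80.9] tip z 112.8666413199092 down axis [ 0.  0. -1.] force gantry [0.2 0.9 0.8]
tool shift mm to target [-0.  15.2  5. ]
```

Emit:
{"api": "arm_command", "payload": {
  "steps": "0 0 0 0 0.012 0 1;0 0 0 0 0.012 0 1;0 0 0 0 0.012 -0.003 1;0 0 0 0 0.012 -0.004 1;0 0 0 0 0.01 -0.004 1;0 0 0 0 0.01 -0.003 1;0 0 0 0 0 0 1;0 0 0 0 0 0 1"
}}

```text
t: 17.05
eef_pos: [547.3, 302.6, 113.7]
tool_rot: [0.685, 0.728, 0.012, 0.008]
wrist_force: [-16.9, -14.1, 70.5]
finger_gap: 0.1
grip_force: 47.0
```

```bash
python3 -c "from lev import *
lev(-44,120,126)
import chk;chk.chk()" | grep -v -e green -e orange -e rod
```

```text
TCP gantry [-50.2 127.3 113.7] tip z 145.73904523871585 down axis [ 0.  0. -1.] force gantry [-17.7 -13.1  70.5]
tool shift mm to target [-1.4  5.5 25.9]
tool shift mm [-127.3   50.2   45. ] force in clip [ 28.6 -13.1  66.8]
  knob 36 x [-42.1 -33.7 -27. ] y [117.2 124.8 138.1] z [134.4 150.6 164.6]
  pointer 0 0 0 0
  knob 33 x [-38.5 -29.9 -23.6] y [112.7 122.7 132.1] z [130.9 153.6 205.8]
  pointer 0 0 0 0
```

The tool was lifted off its command with about 70 N upward, so I'll raise it straight up now.

Emit:
{"api": "arm_command", "payload": {
  "steps": "0 0 0 0 0 -0.03 1;0 0 0 0 0 -0.03 1;0 0 0 0 0 -0.03 1;0 0 0 0 0 0 1;0 0 0 0 0 0 1"
}}

```text
t: 17.65
eef_pos: [542.5, 301.8, 187.5]
tool_rot: [0.686, 0.728, 0.005, 0.003]
wrist_force: [-0.2, -0.2, -0.5]
finger_gap: 0.1
grip_force: 0.0
```

```bash
python3 -c "from lev import *
lev(-44,120,126)
import chk;chk.chk()
a=cv2.imread('pics/scene_c.png');b=cv2.imread('pics/top_c.png')
f=lambda i,u,v:cv2.resize(i[v-40:v+40,u-27:u+27],(400,593),interpolation=cv2.INTER_CUBIC)
cv2.imwrite('pics/K.png',np.hstack([f(a,305,130),f(b,120,185)]))"
```

```text
TCP gantry [-55.1 126.8 187.5] tip z 219.51922339328252 down axis [ 0.  0. -1.] force gantry [-0.2 -0.2 -0.5]
tool shift mm to target [-1.1 10.  99.6]
TCP [542.5 301.8 187.5] rod est [542.  301.7 237.8] in clip [ 27.  126.7 127.5] turn left deg [-36.6  -0.1  -0. ]
tool shift mm [-127.    54.3  118.1] force in clip [-0.4 -0.2 -0.3]
scene rod 100 y [-82.2 -34.   12. ] x [-11.5   1.2   6.9] z [-5.3  7.5 13.8] [-0.3  8.8 13.4]
   green 62 x [-22.6  -2.4  14. ] y [-60.9 -54.7  55.9] z [-45.8 -20.8  24.2]
   orange 45 x [ 7.4 15.7 19.9] y [-56.1 -48.4 -20.9] z [-40.2 -11.7  16.9]
  knob 40 x [-40.9 -30.1 -22. ] y [118.2 126.7 140.2] z [129.4 150.2 157.7]
  pointer 0 0 0 0
top rod 327 y [-78.2   0.4  78.2] x [-9.4  2.1  9.2] z [-2.8  9.2 13.5] [-0.9  9.2 13.6]
   green 169 x [-19.8  -4.6  18. ] y [-54.6   3.6  56.1] z [-56.3 -43.8  28.4]
   orange 186 x [ 9.7 16.5 21.4] y [-53.7   9.5  55.8] z [-45.3 -24.6  16.9]
  knob 60 x [-38.9 -30.4 -21.7] y [120.9 126.8 140.2] z [131.6 153.5 158. ]
  pointer 0 0 0 0
```

View pics/K.png

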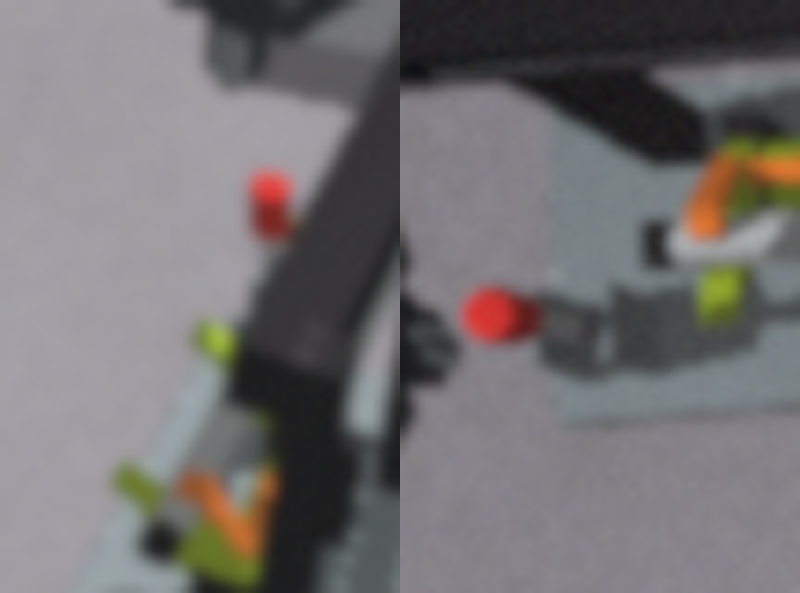

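Left (scene) and top views show the knob undamaged and nearly upright. Its tip centre is at x −30 against the pointer's −21, so about −0.1 rad. The rod and jaw are unchanged. I'll back off, come down with only the fingertips beside the knob top, and nudge it the last 10 mm.

Emit:
{"api": "arm_command", "payload": {
  "steps": "0 0 0 0 -0.025 0 1;0 0 0 0 0 0.035 1;0 0 0 0 0 0.035 1;0 0 0 0 0 0 1;0 0 0 0 0 0 1"
}}

```text
t: 18.25
eef_pos: [514.8, 299.0, 113.0]
tool_rot: [0.686, 0.728, -0.0, 0.001]
wrist_force: [-0.3, -0.2, 1.2]
finger_gap: -0.2
grip_force: 0.0
```

```bash
python3 -c "from lev import *
lev(-46,138,128)"
```

```text
TCP gantry [-82.9 125.6 113. ] tip z 145.01973600032613 down axis [ 0. -0. -1.] force gantry [-0.3 -0.2  1.2]
tool shift mm to target [ 2.4 36.9  7.1]
```

Emit:
{"api": "arm_command", "payload": {
  "steps": "0 0 0 0.002 0.008 0.005 1;0 0 0 0 0.008 0 1;0 0 0 0 0.008 0 1;0 0 0 0 0.006 0 1;0 0 0 0 0.005 0 1;0 0 0 0 0 0 1;0 0 0 0 0 0 1"
}}

```text
t: 18.95
eef_pos: [551.3, 303.7, 108.9]
tool_rot: [0.686, 0.728, 0.002, 0.002]
wrist_force: [-0.6, -0.5, -0.8]
finger_gap: 0.1
grip_force: 0.0
```

```bash
python3 -c "from lev import *
lev(-42,138,128)
import chk;chk.chk()" | grep -e gantry -e shift -e knob
```

```text
TCP gantry [-46.2 128.1 108.9] tip z 140.92693348484232 down axis [ 0.  0. -1.] force gantry [-0.7 -0.5 -0.8]
tool shift mm to target [-0.1  4.2  2.9]
tool shift mm [-128.1   46.2   39.5] force in clip [-1.  -0.5 -0.2]
  knob 28 x [-32.  -23.6 -16.4] y [115.7 125.6 136.6] z [132.8 154.1 159.1]
  knob 42 x [-33.3 -22.2 -12. ] y [110.2 123.1 129.3] z [129.9 152.7 208.1]
```

Emit:
{"api": "arm_command", "payload": {
  "steps": "0 0 0 0 0.002 0 1;0 0 0 0 0 0 1;0 0 0 0 -0.02 0 1;0 0 0 0 -0.03 -0.01 1;0 0 0 0 0 -0.045 1;0 0 0 0 -0.04 -0.045 1;0 0 0 0 -0.04 -0.03 1;0 0 0 0 0 0 1;0 0 0 0 0 0 1"
}}

```text
t: 19.95
eef_pos: [429.9, 296.9, 231.9]
tool_rot: [0.685, 0.728, 0.003, 0.002]
wrist_force: [-0.2, 0.9, -1.3]
finger_gap: 0.3
grip_force: 0.0
```

```bash
python3 - <<'E'
from lev import *
import chk;chk.chk()
for n in('scene','top'):
    p,d=snap(n); P=cloud(n,d); H,S,V=[a.astype(int) for a in cv2.split(cv2.cvtColor(p,cv2.COLOR_RGB2HSV))]
    Q=(P-ORG)@G; X,Y,Z=[Q[...,i] for i in range(3)]
    rk=((H<6)|(H>170))&(S>100)&(Z>80)&(Y>105)&(Y<155)&(abs(X+20)<110)
    t=rk&(Z>149); print(n,'top face',t.sum(),np.mean(Q[t],0),np.percentile(X[t],[2,98]),'body x',np.mean(X[rk&(Z<146)]))
    s=(Y>110)&(Y<142)&(Z>70)&(Z<118)&(abs(X+20)<40)&~rk
    for lo in range(70,120,10):
        q=s&(Z>=lo)&(Z<lo+10); print('  stem',lo,q.sum(),np.median(X[q]) if q.any() else '',np.median(Y[q]) if q.any() else '')
    g=(H>25)&(H<75)&(S>50)&(Y>142)&(Y<160)&(abs(X+20)<40)&(Z>60); print('  pointer',g.sum(),np.median(Q[g],0) if g.any() else '')
    f,cx,cy,o,M=cam(n); c=(ORG+G@[-20,130,120]-o)@M; u,v=int(c[0]/c[2]*f+cx),int(c[1]/c[2]*f+cy)
    im=cv2.resize(p[v-20:v+20,u-20:u+20],(400,400),interpolation=cv2.INTER_CUBIC); cv2.imwrite(f'pics/F{n}.png',im[:,:,::-1])
E
python3 -c "
import cv2,numpy as np
cv2.imwrite('pics/F.png',np.hstack([cv2.imread('pics/Fscene.png'),cv2.imread('pics/Ftop.png')]))"
```

```text
TCP [429.9 296.9 231.9] rod est [429.6 296.8 282.2] in clip [-35.6 128.5 230.9] turn left deg [-36.8  -0.1   0.1]
tool shift mm [-128.9  166.7  163.3] force in clip [-0.9  0.9 -0.9]
scene rod 101 y [-83.  -31.1  17.9] x [-11.3   0.9   7.4] z [-6.3  7.6 13.3] [-5.2  8.8 12.5]
   green 68 x [-22.5  -5.2  13.9] y [-60.3 -54.7  56.4] z [-45.3 -17.7  28.5]
   orange 48 x [ 2.1 14.3 18.6] y [-55.3 -45.6  -7.6] z [-43.  -18.5  15. ]
  knob 25 x [-29.  -22.2 -15.5] y [115.8 125.  137.7] z [138.5 152.8 157.8]
  pointer 0 0 0 0
top rod 331 y [-78.5   0.9  78.7] x [-10.    2.    8.8] z [-2.9  9.1 12.7] [-0.9  9.  13.4]
   green 173 x [-24.1  -5.5  18.4] y [-54.8   3.9  56.4] z [-55.  -41.9  27.6]
   orange 192 x [ 9.6 16.1 21.4] y [-53.5   7.1  55.4] z [-44.5 -24.8  17.7]
  knob 62 x [-29.4 -21.3 -12.2] y [121.5 127.1 140.6] z [131.6 153.8 158.7]
  pointer 0 0 0 0
scene top face 18 [-22.6 128.8 153.9] [-28.9 -16.2] body x -21.65152177246194
  stem 70 2 -37.331246834081384 126.70686078457871
  stem 80 0  
  stem 90 0  
  stem 100 0  
  stem 110 2 -27.554898766157237 126.56762070674
  pointer 0 
top top face 44 [-20.2 130.3 154.6] [-28.1 -11.5] body x -22.14941441348793
  stem 70 29 -22.462740013969906 117.12362963437738
  stem 80 6 -24.698707081742178 128.4524178153623
  stem 90 2 -20.312832382397303 126.83704823144541
  stem 100 6 -24.027420741226997 128.04445978660945
  stem 110 1 -24.582440333078974 127.27603610599408
  pointer 1 [-22.8 149.7  75.2]
```

View pics/F.png

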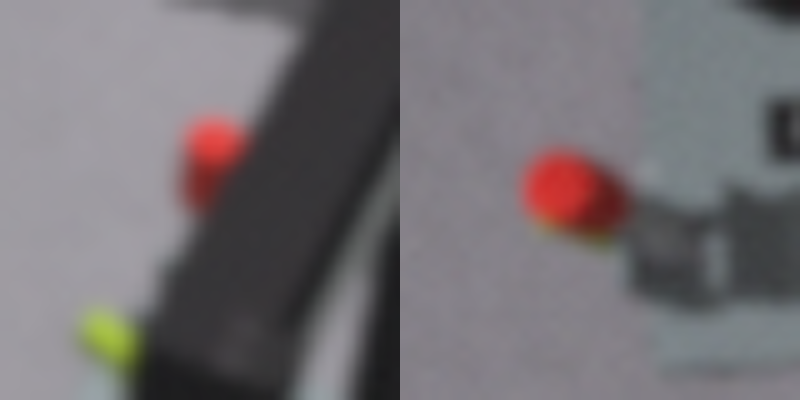

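The knob stands upright with its top face at x −20, on the pointer's line at −21. The rod is seated and centred, and the robot is clear.

```bash
python3 -c "
from station import manip
print(manip.close_job())"
```

```text
the job is handed in; nothing more can be done
None
```

Job handed in at about 20 s: by the last camera check the rod is home in both forks and centred within about 1 mm, the jaw is shut over it, and the lever is upright and released. One risk is that the gripper pressed with about 70 N on the first lever push; if that counts as its body, it breaks the 40 N limit.

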